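# Draw out the plate carriage and push the heating disc into its pocket

### The arm

A 6-joint arm with a two-finger parallel gripper is mounted at the origin on the work surface. World frame = base frame: x ahead of the robot, y to its left, z up, the work surface at z = 0. Lengths are in m, angles in rad, forces in N, time in s.
With the tool pointing down it reaches from about 0.425 to 0.95 m from the base axis. Payload 14.7 kg.
Tool frame: the origin (TCP) lies midway between the tips of the shut fingers; the grasp point (between the pads) lies 19 mm behind it; z points along the fingers, x is the direction in which the jaws open and shut, and the axes are right-handed (so a half turn about z gives the same grasp; the last joint's range is limited). The gripper opens to 85 mm and grips with 20 to 120 N. Pads are 22 mm wide; open, the fingers measure 114 mm over their backs; the gripper's body (76 mm by 85 mm) begins 54 mm behind the grasp point. The pads swing forward as they close: fully open they stand 13 mm farther back than shut.
Start: joints at [-1.288, 0.48, 1.596, -0, 1.065, -0.047], TCP at [0.211, -0.615, 0.206] pointing down, gripper open.
Joint ranges: [-2.75, 2.75], [-0.82, 2.05], [0.23, 2.67], [-1.56, 4.7], [0.09, 2.69], [-2.92, 2.92]. Speed limits (rad/s): [1.89, 1.89, 2.39, 3.01, 3.01, 3.01].

### API

Orientations are given as a rotation vector (axis times angle).
In Python, from bench import manip gives the robot as it stands.
- The arm moves only by the shell command python3 -m inch 'ROWS' [FORCE]. ROWS is JSON, a list of rows, each a list of 3 entries, a list of its own where there are three numbers: the shift along the tool's x, y, z in cm, then the turn, a rotation vector about the tool's x, y, z in degrees, then the closure in counts, from 0 (fully open) to 255 (shut). In form: [[[dx, dy, dz], [wx, wy, wz], grip], ...]. A call has 1 to 12 rows; each row is the pose to reach, as a shift and turn from the pose commanded when the call began, along the tool's axes at that moment; what a row does not reach only later rows make up. A row lasts 1/12 s, in which the tool goes at most 41.7 mm and 7.16 degrees, less where a joint would pass 70% of its speed; a pose out of reach is approached as far as the arm can. A call with a gripper value outside its range is refused whole. The fingers move at their own pace and stop on an object; FORCE is the grip in N (left out, the last holds). Time passes only in rows, so rows that repeat a pose let the fingers close. It gives the time, the measured TCP pose, the force and the opening at its end, in the units of the state.
- manip.state(): the state, without advancing time (a new reading comes with each control period).
- manip.grab_frame(name): name is "scene" or "top" or "wrist"; returns the picture (480x640x3 uint8, red, green, blue); there is no depth.
- manip.camera_info(name): a dict with "intrinsics" (3x3 intrinsics, pixels), "world_to_cam" (4x4, takes a point from world to camera coordinates). Camera axes: x right, y up, looking along -z (the intrinsics and any distortion apply to the point x, -y, -z); pixel columns grow to the right and rows downward; lengths in m; the calibration is good to about 2 mm. The wrist camera is an equidistant fisheye: a pixel r from the principal point sees the ray r / f radians off the axis. A picture is of the moment at which its call begins: read the wrist's pose just before it. camera_info takes no time and is no camera call; for the wrist camera it gives the pose at the moment of the call.
- manip.job_done(): hands the job in, once; it reports no verdict.
The state is a dict: "t": time; "joint_positions": joint angles; "joint_velocities": joint speeds; "tau": joint torques, N m; "tcp_pos": TCP position; "orientation": TCP orientation; "ft_force": force on the tool from outside, world axes, zero at the start; "torque": the same for the moment, N m; "finger_gap": finger opening in m.
Only numpy, scipy, OpenCV 4.12 (cv2) and the standard library are available. Lean on these libraries where they do the work, as an engineer would, in place of code of your own. Each camera call takes 0.05 s, during which the arm holds its last target.

### The job

Draw the loading carriage out of the low white heating station by its black handle until its lock button clicks up. Then slide the thick dark metal disc from the white landing over the raised lip so that it drops flat into the carriage's pocket; slide it, do not lift it up into the air. Leave the glass bottles standing and the carriage locked out.

Things in the scene. Friction and masses are not known exactly. Their poses are not given: they have to be found in the camera images.
- station: Low white bench station, fixed. Origin on the bench top under the pocket's centre as it is with the carriage fully out; x axis from the landing across the carriage, y axis along the slide towards the housing. In this frame (mm) the housing with the black glass top, 72 high, covers x -76 to 86, y 91 to 315; the carriage slides out of it towards -y.
- carriage (a joint): Draw-out of the aluminium carriage in m: 0 fully in, 0.120 fully out against its stop; it moves towards the station's -y and takes about 2 to 4 N. The lock button springs up once it is beyond about 0.117, and then keeps the carriage from going back in.
- landing (a point): Centre of the top of the landing, a flat white block fixed to the station: 120 along station x by 180 along y, top 30 above the bench. At x -137, y 0 of the station; its far edge (x -77) borders the carriage. Axes as the station's.
- lip (a point): Middle of the top of the raised lip between landing and pocket: 134 long (y), 4 wide (x), 35 above the bench (5 above the landing), on the carriage, 63 from the pocket's centre towards the landing; a ramp 11 long leads up to it from the landing's edge. Axes as the station's.
- handle (a point): Grip point of the carriage's black handle, an upright plate 70 long (station x), 12 thick (station y), top 84 above the bench; the point is mid-plate, 66 above the bench, over a floor 28 high. In the station frame at x -20, y -117 with the carriage fully out (y +3 fully in). Axes as the station's.
- pocket (a point): Centre of the floor of the pocket, a square recess 122 x 122 in the carriage, floor 28 above the bench (2 below the landing). It moves with the carriage and is hidden under the housing while that is in. Side rims 6 wide, 35 above the bench; far wall 6 thick, 45 above the bench. Axes as the station's.
- lock_button (a joint): Height of the steel lock button (16 diameter, behind the pocket on the carriage, in a dark collar) in m: 0 held down under the housing roof, 0.010 sprung out.
- disc_centre (a point): Centre of the solid dark metal disc, 110 diameter, 18 thick, 0.3 to 0.7 kg; at the start flat on the landing (this point 39 above the bench), z axis up. In the pocket this point is 9 above the floor. As it tips over the lip its rear edge rises to about 12 above the landing: fingertips 13 above the landing stay behind its rear rim and clear the lip.
- bottle_a: Bystander: clear stoppered bottle, 58 diameter, 150 high, on the bench to the right of the station. Origin at its underside.
- bottle_b: Bystander: clear stoppered bottle, 58 diameter, 120 high, standing on the station's black glass top. Origin at its underside.
There are look-alikes about, which are no part of the job. Leave any green look-alike of the part that bears disc_centre alone.

How it is judged:
By the outcome, as a careful person would: the job done as asked, in the order asked, and still so for the second after the job is handed in, with the robot touching nothing.
It also fails if it takes over 53 s, if anything falls off the work surface, if the arm or the gripper's body presses on something with over 40 N, if the wrist force passes 120 N, or if a joint passes its speed limit or range.

## Working session

There is one attempt and no reset: what is moved stays moved. The work goes in short steps, Python scripts to look and compute and a shell command to move; the robot and the scene stay as the last step left them, time stands still between calls to the robot, and variables do not carry over. Pictures are saved under pics/ and viewed, and the job is handed in when it is done.

```bash
ls; mkdir -p pics; python3 - <<'E'
from bench import manip
import cv2
print(manip.state())
for n in("scene","top","wrist"):
    i=manip.camera_info(n);print(n,i)
    cv2.imwrite(f"pics/{n}0.png",manip.grab_frame(n)[:,:,::-1])
E
```

```text
pics
{'t': 0.0, 'joint_positions': array([-1.28762855e+00,  4.80835641e-01,  1.59683952e+00, -3.50324809e-06,
        1.06510453e+00, -4.65970301e-02]), 'joint_velocities': array([ 1.36744154e-03,  1.17049842e-03, -6.74288685e-04,  3.67601701e-05,
        2.55387779e-03, -1.13929151e-03]), 'tau': array([-3.43377673e-03, -9.50639391e+01, -4.30186486e+01, -1.56815177e-04,
        1.26196668e-02,  1.34646291e-05]), 'tcp_pos': array([ 0.21038494, -0.61456135,  0.20508274]), 'orientation': array([-2.55533848e+00,  1.82626627e+00,  1.46748658e-03]), 'ft_force': array([ 0.11338165, -0.53665326,  0.30822194]), 'torque': array([ 0.07194057, -0.05189752, -0.02036502]), 'finger_gap': 0.08562340928322354}
scene {'intrinsics': array([[484.38009188,   0.        , 314.49584444],
       [  0.        , 484.38009188, 238.57241027],
       [  0.        ,   0.        ,   1.        ]]), 'world_to_cam': array([[ 0.30218998,  0.95289517,  0.02592322, -0.19031811],
       [-0.52576938,  0.14392894,  0.8383621 ,  0.2284228 ],
       [ 0.7951401 , -0.26697426,  0.54449699, -1.6314785 ],
       [ 0.        ,  
[... 406 characters left out ...]
  [-6.65256794e-02,  3.94345315e-04,  9.97784635e-01,
        -1.22428215e+00],
       [ 0.00000000e+00,  0.00000000e+00,  0.00000000e+00,
         1.00000000e+00]])}
wrist {'intrinsics': array([[371.64829954,   0.        , 322.56253638],
       [  0.        , 371.64829954, 242.43221203],
       [  0.        ,   0.        ,   1.        ]]), 'world_to_cam': array([[ 3.24232906e-01, -9.45976941e-01, -8.05895254e-04,
        -6.48984408e-01],
       [ 9.05204024e-01,  3.10505210e-01, -2.90158904e-01,
         3.76539234e-02],
       [ 2.74733868e-01,  9.33495652e-02,  9.56978140e-01,
        -3.78747985e-01],
       [ 0.00000000e+00,  0.00000000e+00,  0.00000000e+00,
         1.00000000e+00]])}
```

View pics/scene0.png

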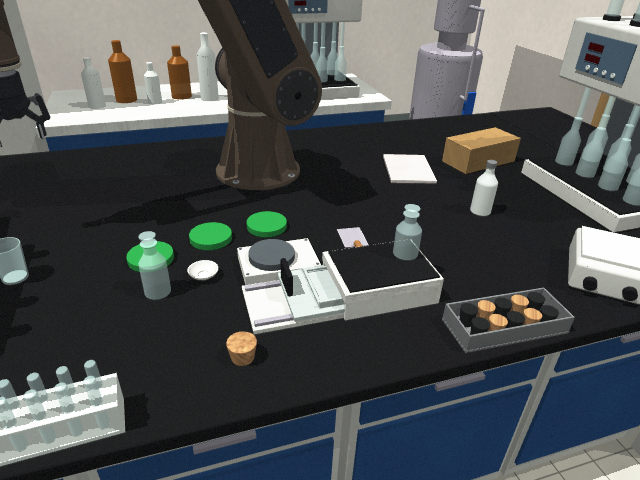

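View pics/top0.png

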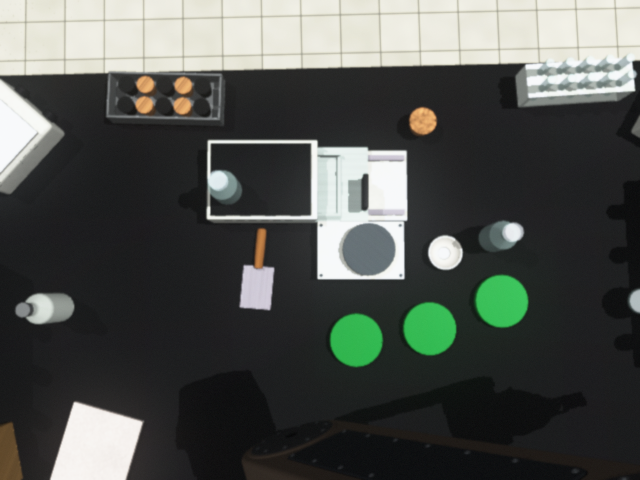

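View pics/wrist0.png

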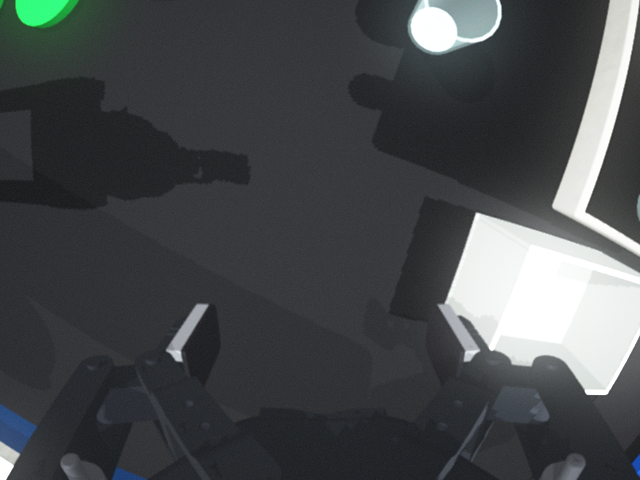

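The scene picture shows the station: housing about (380,275), landing and dark disc at (272,255), handle at (288,275), bottle A at (155,268), bottle B at (407,232). The top view shows the disc at (368,249) and handle at (366,192). The three green discs at (356,340), (430,329) and (501,301) are look-alikes; the dark one on the white landing fits the description. Next, enlarged crops.

```bash
python3 - <<'E'
import cv2
a=cv2.imread("pics/top0.png")[130:290,200:420];cv2.imwrite("pics/topc.png",cv2.resize(a,None,fx=3.6,fy=3.6,interpolation=cv2.INTER_CUBIC))
a=cv2.imread("pics/scene0.png")[195:335,230:450];cv2.imwrite("pics/scenec.png",cv2.resize(a,None,fx=3.6,fy=3.6,interpolation=cv2.INTER_CUBIC))
E
```

```text
(no output)
```

View pics/topc.png

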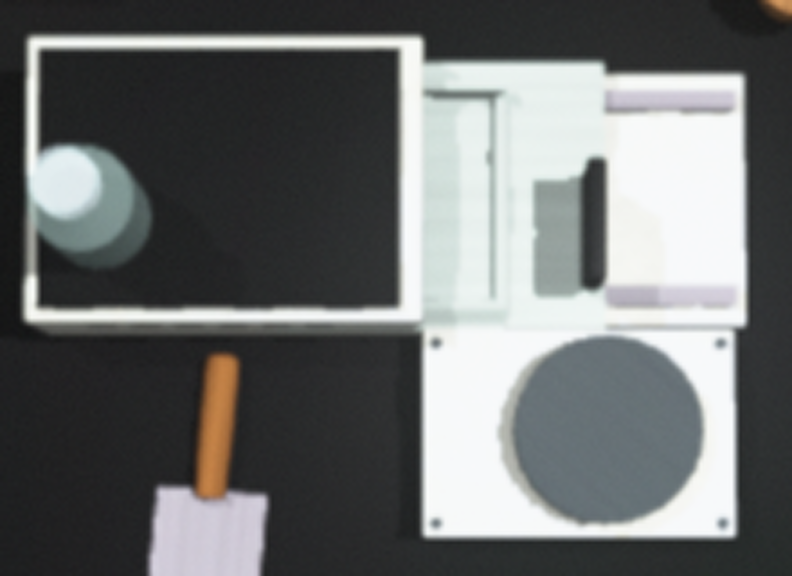

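View pics/scenec.png

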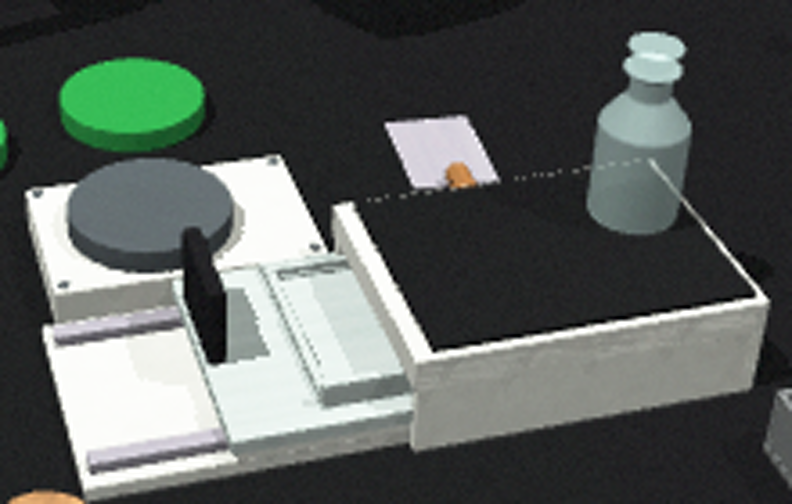

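```bash
cat > h.py <<'E'
import numpy as np,cv2
from scipy.optimize import least_squares
from scipy.spatial.transform import Rotation as R
from bench import manip
def proj(info,P):
    P=np.atleast_2d(P);T=info["world_to_cam"];K=info["intrinsics"]
    c=P@T[:3,:3].T+T[:3,3];c=c*[1,-1,-1]
    return np.c_[K[0,0]*c[:,0]/c[:,2]+K[0,2],K[1,1]*c[:,1]/c[:,2]+K[1,2]]
def tri(obs):
    f=lambda p:np.concatenate([proj(manip.camera_info(n),p)[0]-uv for n,uv in obs])
    s=least_squares(f,[.6,-.1,.05]);return s.x,s.fun
def S2W(s,P):
    c,n=np.cos(s[3]),np.sin(s[3]);P=np.atleast_2d(P)/1000.
    return np.c_[c*P[:,0]-n*P[:,1],n*P[:,0]+c*P[:,1],P[:,2]]+s[:3]
E
python3 - <<'E'
from h import *
T=[(422,330,-77,90,30),(736,328,-77,-90,30),(736,537,-197,-90,30),(422,537,-197,90,30),(28,37,86,315,72),(424,37,86,91,72),(424,320,-76,91,72),(26,318,-76,315,72)]
S=[(27,193,-197,-90,30),(281,156,-197,90,30),(52,292,-77,-90,30),(348,205,-76,91,72),(430,360,86,91,72),(766,298,86,315,72),(650,160,-76,315,72)]
T=np.array(T,float);S=np.array(S,float)
it,isc=manip.camera_info("top"),manip.camera_info("scene")
ut=T[:,:2]/3.6+[200,130];us=S[:,:2]/3.6+[230,195]
def f(s): return np.concatenate([(proj(it,S2W(s,T[:,2:]))-ut).ravel(),(proj(isc,S2W(s,S[:,2:]))-us).ravel()])
r=least_squares(f,[.65,-.1,0,0],loss='soft_l1');print(r.x);print(f(r.x).reshape(-1,2).round(1))
s=r.x
t=lambda p:("top",np.array(p)/3.6+[200,130]); q=lambda p:("scene",np.array(p)/3.6+[230,195])
inv=lambda p:((R.from_euler('z',-s[3]).as_matrix()@(p-s[:3]))*1000).round(1)
for n,a,b in [("disc top",(608,430),(151,209)),("handle top",(596,224),(204,258) )]:
    p,e=tri([t(a),q(b)]);print(n,p.round(4),inv(p),e.round(1))
h=np.array([[-55,3,84],[15,3,84],[15,-3,84],[-20,3,84],[-137,0,48]])
print(((proj(it,S2W(s,h))-[200,130])*3.6).round(),((proj(isc,S2W(s,h))-[230,195])*3.6).round())
print("pocket",S2W(s,[0,0,28]),"handle",S2W(s,[[-20,3,66],[-20,-117,66]]))
E
```

```text
[ 0.68011909 -0.07028807 -0.00278315 -0.02455411]
[[ 0.1 -0.2]
 [-1.5  0.6]
 [-1.2 -0.3]
 [-0.1 -0.6]
 [-0.  -0.4]
 [-0.8 -0.1]
 [-1.1 -0.2]
 [-0.7  0.1]
 [-1.1 -0.3]
 [-1.2  0.4]
 [-0.2  1.1]
 [-5.1 -0.8]
 [-4.9 -0.1]
 [ 0.1  0.5]
 [-0.6 -1. ]]
disc top [ 0.5436 -0.0825  0.0415] [-136.2  -15.6   44.3] [-0.8 -0.2 -0.9 -0. ]
handle top [ 0.6571 -0.0758  0.0804] [-22.9  -6.1  83.2] [-0.8 -0.2 -0.9 -0. ]
[[577. 280.]
 [577. 156.]
 [588. 156.]
 [577. 218.]
 [579. 430.]] [[203. 225.]
 [231. 292.]
 [221. 293.]
 [217. 257.]
 [170. 200.]]
pocket [[ 0.68011909 -0.07028807  0.02521685]] handle [[ 0.66019878 -0.06679794  0.06321685]
 [ 0.65725258 -0.18676177  0.06321685]]
```

```bash
python3 - <<'E'
from h import *
T=[(422,330,-77,90,30),(736,328,-77,-90,30),(736,537,-197,-90,30),(422,537,-197,90,30),(28,37,86,315,72),(424,37,86,91,72),(424,320,-76,91,72),(26,318,-76,315,72)]
S=[(27,193,-197,-90,30),(281,156,-197,90,30),(52,292,-77,-90,30),(334,205,-76,91,72),(413,361,86,91,72),(766,298,86,315,72),(650,160,-76,315,72)]
T=np.array(T,float);S=np.array(S,float)
it,isc=manip.camera_info("top"),manip.camera_info("scene")
ut=T[:,:2]/3.6+[200,130];us=S[:,:2]/3.6+[230,195]
for m in (0,1):
    def f(s):
        s=s.copy()
        if m: s[2]=0
        return np.concatenate([(proj(it,S2W(s,T[:,2:]))-ut).ravel(),(proj(isc,S2W(s,S[:,2:]))-us).ravel()])
    r=least_squares(f,[.65,-.1,0,0]);print(r.x.round(4));print(f(r.x).reshape(-1,2).round(1).tolist())
s=r.x;s[2]=0
print("handle",S2W(s,[[-20,-6,66],[-20,-117,66]]),np.degrees(s[3]))
st=manip.state();RR=R.from_rotvec(st["orientation"]).as_matrix();print(RR.round(3))
# ray/plane from top for disc & handle
def ray(n,uv,z):
    g=lambda p:proj(manip.camera_info(n),[p[0],p[1],z])[0]-uv
    return least_squares(g,[.6,-.1]).x
inv=lambda p:((R.from_euler('z',-s[3]).as_matrix()@(p-s[:3]))*1000).round(1)
for nm,n,uv,z in [("disc","top",np.array((608,430))/3.6+[200,130],.048),("disc","scene",np.array((151,209))/3.6+[230,195],.048),("handle","top",np.array((596,224))/3.6+[200,130],.084),("handle","scene",np.array((204,258))/3.6+[230,195],.084)]:
    p=ray(n,uv,z);print(nm,n,p,inv(np.r_[p,z]))
E
```

```text
[ 0.68   -0.0706 -0.0028 -0.0259]
[[0.3, -0.2], [-1.4, 0.7], [-1.1, -0.2], [-0.0, -0.6], [0.2, -0.5], [-0.6, -0.1], [-1.0, -0.2], [-0.6, -0.1], [-1.2, -0.3], [-1.3, 0.4], [-0.3, 1.1], [-1.4, -0.7], [-0.4, -0.4], [-0.1, 0.6], [-0.6, -0.9]]
[ 0.6804 -0.0709  0.     -0.0261]
[[0.4, -0.5], [-1.1, 0.4], [-0.8, -0.5], [0.1, -0.8], [0.1, -1.1], [-0.5, -0.7], [-0.9, -0.6], [-0.7, -0.5], [-1.3, -1.2], [-1.3, -0.4], [-0.4, 0.2], [-1.4, -1.6], [-0.3, -1.3], [0.1, -0.3], [-0.5, -1.7]]
handle [[ 0.66026502 -0.07640371  0.066     ]
 [ 0.65736907 -0.18736593  0.066     ]] -1.4949965693643636
[[ 0.324 -0.946 -0.   ]
 [-0.946 -0.324  0.001]
 [-0.001 -0.    -1.   ]]
disc top [ 0.54275066 -0.08359208] [-137.3  -16.3   48. ]
disc scene [ 0.55342949 -0.08248525] [-126.6  -14.9   48. ]
handle top [ 0.65607634 -0.07715008] [-24.2  -6.9  84. ]
handle scene [ 0.66240309 -0.07526705] [-17.9  -4.8  84. ]
```

```bash
python3 -m inch '[[[0,0,-4],[0,0,0],0],[[-4,-6,-5],[0,0,7],0],[[-6,-9,-5],[0,0,14],0],[[-8,-13,-5],[0,0,20.4],0],[[-10,-16.5,-5],[0,0,20.4],0],[[-12,-20,-5],[0,0,20.4],0],[[-14,-23.3,-5],[0,0,20.4],0],[[-16,-26.6,-5],[0,0,20.4],0],[[-18,-30,-5],[0,0,20.4],0],[[-20,-33.3,-5],[0,0,20.4],0],[[-22,-36.6,-5],[0,0,20.4],0],[[-24,-40,-5],[0,0,20.4],0]]'
python3 - <<'E'
from h import *
st=manip.state();RR=R.from_rotvec(st["orientation"]).as_matrix();print(RR.round(3));print(st["tcp_pos"])
print("to handle, tool axes cm",(RR.T@(np.array([.660,-.077,.16])-st["tcp_pos"])*100).round(2), "yaw x", np.degrees(np.arctan2(RR[1,0],RR[0,0])))
E
```

```text
t: 1.15
tcp_pos: [0.5055, -0.2642, 0.2557]
orientation: [2.192, -2.25, -0.0]
ft_force: [0.7, -0.1, 0.7]
finger_gap: 0.0851
[[-0.026 -1.    -0.   ]
 [-1.     0.026  0.   ]
 [-0.     0.    -1.   ]]
[ 0.5054747  -0.26419998  0.25568924]
to handle, tool axes cm [-19.12 -14.96   9.57] yaw x -91.50556338239532
```

```bash
python3 -m inch '[[[-3,-2.4,0],[0,0,0],0],[[-6,-4.8,1],[0,0,0],0],[[-9,-7.2,2.5],[0,0,0],0],[[-12,-9.6,4.5],[0,0,0],0],[[-15,-12,6.5],[0,0,0],0],[[-18,-14.2,8.5],[0,0,0],0],[[-19.1,-15,9.5],[0,0,0],0],[[-19.1,-15,9.5],[0,0,0],0],[[-19.1,-15,9.5],[0,0,0],0]]'
cat >> h.py <<'E'
def wray(info,uv,z):
    K=info["intrinsics"];T=info["world_to_cam"]
    d=np.array([uv[0]-K[0,2],uv[1]-K[1,2]]);r=np.hypot(*d);th=r/K[0,0]
    v=np.array([np.sin(th)*d[0]/r,-np.sin(th)*d[1]/r,-np.cos(th)])
    Rc=T[:3,:3];C=-Rc.T@T[:3,3];w=Rc.T@v
    return C+w*(z-C[2])/w[2]
def wproj(info,P):
    P=np.atleast_2d(P);T=info["world_to_cam"];K=info["intrinsics"]
    c=(P@T[:3,:3].T+T[:3,3])*[1,-1,-1];r=np.hypot(c[:,0],c[:,1]);th=np.arctan2(r,c[:,2])
    return np.c_[K[0,0]*th*c[:,0]/r+K[0,2],K[0,0]*th*c[:,1]/r+K[1,2]]
def snapw(tag):
    import pickle
    i=manip.camera_info("wrist");im=manip.grab_frame("wrist");cv2.imwrite(f"pics/{tag}.png",im[:,:,::-1]);pickle.dump(i,open(f"pics/{tag}.pkl","wb"));return i
ST=np.array([.6804,-.0709,0,-.0261])
E
python3 - <<'E'
from h import *
i=snapw("w1")
print(manip.state()["tcp_pos"],-i["world_to_cam"][:3,:3].T@i["world_to_cam"][:3,3])
print(wproj(i,S2W(ST,[[-55,-6,84],[15,-6,84],[-137,-16,48],[-77,90,30],[-77,-90,30],[-76,91,72]])).round())
E
```

```text
t: 1.9
tcp_pos: [0.6592, -0.0783, 0.1595]
orientation: [2.193, -2.247, -0.003]
ft_force: [-0.3, -0.0, 0.3]
finger_gap: 0.0853
[ 0.65916319 -0.07924129  0.16040994] [ 0.73340787 -0.07959528  0.32703325]
[[320. 288.]
 [320. 190.]
 [332. 355.]
 [214. 284.]
 [415. 285.]
 [199. 304.]]
```

View pics/w1.png

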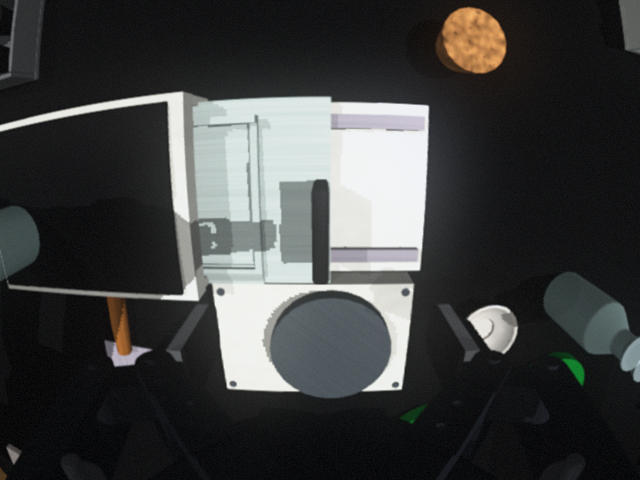

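```bash
python3 - <<'E'
import cv2
a=cv2.imread("pics/w1.png")[165:410,200:420];cv2.imwrite("pics/w1c.png",cv2.resize(cv2.convertScaleAbs(a,alpha=1.5,beta=20),None,fx=2.4,fy=2.4,interpolation=cv2.INTER_CUBIC))
E
```

```text
(no output)
```

View pics/w1c.png

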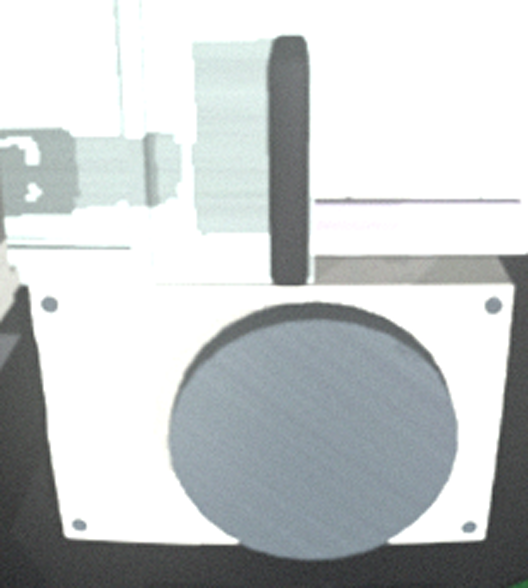

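```bash
python3 - <<'E'
from h import *
import pickle
i=pickle.load(open("pics/w1.pkl","rb"));it=manip.camera_info("top")
c=lambda p:np.array(p)/3.6+[200,130]
inv=lambda p:((R.from_euler('z',-ST[3]).as_matrix()@(p-ST[:3]))*1000).round(1)
for n,w,t in [("disc",(330,348.3),c((608,430))),("handle -x end",(320.4,283),c((594,288))),("handle +x end",(320.4,181),c((597,158)))]:
    f=lambda p:np.r_[wproj(i,p)[0]-w,proj(it,p)[0]-t]
    r=least_squares(f,[.6,-.1,.05]);print(n,r.x.round(4),inv(r.x),r.fun.round(1))
print(wproj(i,S2W(ST,[[-197,90,30],[-197,-90,30]])))
for z in(.048,):print(inv(wray(i,(330,348.3),z)))
E
```

```text
disc [ 0.5435 -0.0823  0.0384] [-136.5  -14.9   38.4] [ 0.4  0.  -1.  -0.1]
handle -x end [ 0.6223 -0.0754  0.0682] [-58.   -6.   68.2] [ 0.2  0.  -0.4 -0.1]
handle +x end [ 0.6984 -0.0776  0.0619] [18.1 -6.2 61.9] [ 0.5  0.1 -1.4 -0.3]
[[228.33554721 389.11710057]
 [402.14908965 390.28417393]]
[-130.2  -14.3   48. ]
```

```bash
python3 - <<'E'
from h import *
st=manip.state();RR=R.from_rotvec(st["orientation"]).as_matrix()
g=S2W(ST,[-20,-6,47])[0];print(st["tcp_pos"],g,(RR.T@(g-st["tcp_pos"])*100).round(2))
E
```

```text
[ 0.65916319 -0.07924129  0.16040994] [ 0.66025023 -0.07637602  0.047     ] [-0.29 -0.11 11.34]
```

```bash
python3 -m inch '[[[-0.2,-0.1,3],[0,0,0],0],[[-0.2,-0.1,6],[0,0,0],0],[[-0.2,-0.1,8.5],[0,0,0],0],[[-0.2,-0.1,10.3],[0,0,0],0],[[-0.2,-0.1,11.1],[0,0,0],0],[[-0.2,-0.1,11.2],[0,0,0],0],[[-0.2,-0.1,11.2],[0,0,0],0]]' 40
python3 - <<'E'
from h import *
i=snapw("w2")
E
```

```text
t: 2.53
tcp_pos: [0.6608, -0.078, 0.0496]
orientation: [-2.191, 2.251, -0.001]
ft_force: [0.1, 0.4, 0.6]
finger_gap: 0.0854
```

View pics/w2.png

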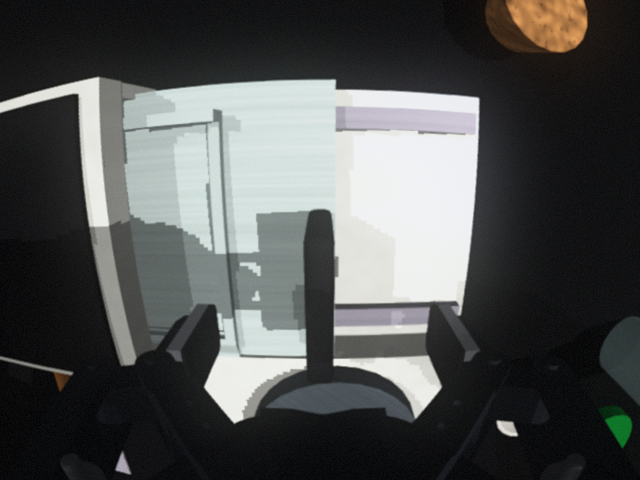

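The handle (about 318,295) stands centred between the pads at (205,330) and (445,330). Closing.

```bash
python3 -m inch '[[[0,0,0.1],[0,0,0],255],[[0,0,0.1],[0,0,0],255],[[0,0,0.1],[0,0,0],255],[[0,0,0.1],[0,0,0],255],[[0,0,0.1],[0,0,0],255],[[0,0,0.1],[0,0,0],255],[[0,0,0.1],[0,0,0],255],[[0,0,0.1],[0,0,0],255],[[0,0,0.1],[0,0,0],255],[[0,0,0.1],[0,0,0],255]]' 40
```

```text
t: 3.42
tcp_pos: [0.6607, -0.0771, 0.048]
orientation: [-2.192, 2.25, -0.0]
ft_force: [-1.6, 0.1, 5.4]
finger_gap: 0.0108
```

```bash
python3 -m inch '[[[0.5,0,0.1],[0,0,0],255],[[1.3,0,0.1],[0,0,0],255],[[2.2,0,0.1],[0,0,0],255],[[3.2,0,0.1],[0,0,0],255],[[4.2,0,0.1],[0,0,0],255],[[5.2,0,0.1],[0,0,0],255],[[6.2,0,0.1],[0,0,0],255],[[7.2,0,0.1],[0,0,0],255],[[8.2,0,0.1],[0,0,0],255],[[9.2,0,0.1],[0,0,0],255],[[10,0,0.1],[0,0,0],255],[[10.2,0,0.1],[0,0,0],255]]' 40; python3 -m inch '[[[0.1,0,0],[0,0,0],255],[[0.2,0,0],[0,0,0],255],[[0.3,0,0],[0,0,0],255],[[0.3,0,0],[0,0,0],255]]'
```

```text
t: 4.42
tcp_pos: [0.6583, -0.1802, 0.0479]
orientation: [-2.191, 2.251, -0.002]
ft_force: [-3.9, 3.4, 17.9]
finger_gap: 0.0107
t: 4.75
tcp_pos: [0.6582, -0.1822, 0.0479]
orientation: [-2.192, 2.25, -0.001]
ft_force: [-5.0, 1.6, 18.1]
finger_gap: 0.0106
```

```bash
python3 -m inch '[[[0.1,0,-0.1],[0,0,0],255],[[0.2,0,-0.1],[0,0,0],255],[[0.3,0,-0.1],[0,0,0],255],[[0.4,0,-0.1],[0,0,0],255],[[0.4,0,-0.1],[0,0,0],255]]'; python3 -m inch '[[[0.1,0,0],[0,0,0],255],[[0.2,0,0],[0,0,0],255],[[0.2,0,0],[0,0,0],255]]'
```

```text
t: 5.17
tcp_pos: [0.6581, -0.186, 0.048]
orientation: [-2.192, 2.25, -0.0]
ft_force: [1.3, 4.3, 5.7]
finger_gap: 0.0104
t: 5.42
tcp_pos: [0.6581, -0.1861, 0.048]
orientation: [-2.19, 2.249, 0.002]
ft_force: [2.8, 17.9, 8.7]
finger_gap: 0.0109
```

Force rose and motion stopped at the stop. Checking the lock button.

```bash
python3 - <<'E'
from h import *
i=snapw("w3")
for n in("scene","top"):
    cv2.imwrite(f"pics/{n}3.png",manip.grab_frame(n)[:,:,::-1])
a=cv2.imread("pics/top3.png")[130:290,240:440];b=cv2.imread("pics/scene3.png")[195:335,210:410]
a=cv2.resize(a,None,fx=2,fy=1.9,interpolation=cv2.INTER_CUBIC);b=cv2.resize(b,(800,560),interpolation=cv2.INTER_CUBIC)
cv2.imwrite("pics/top3c.png",a);cv2.imwrite("pics/scene3c.png",b)
E
```

```text
(no output)
```

View pics/scene3c.png

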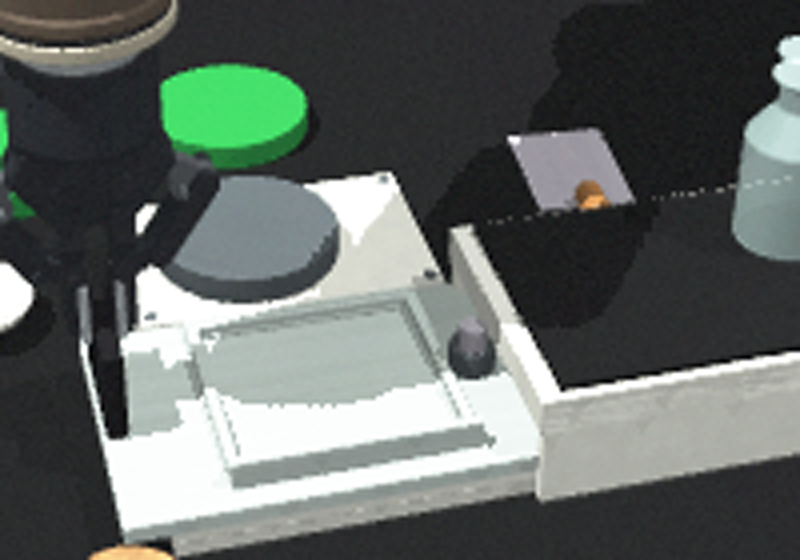

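View pics/w3.png

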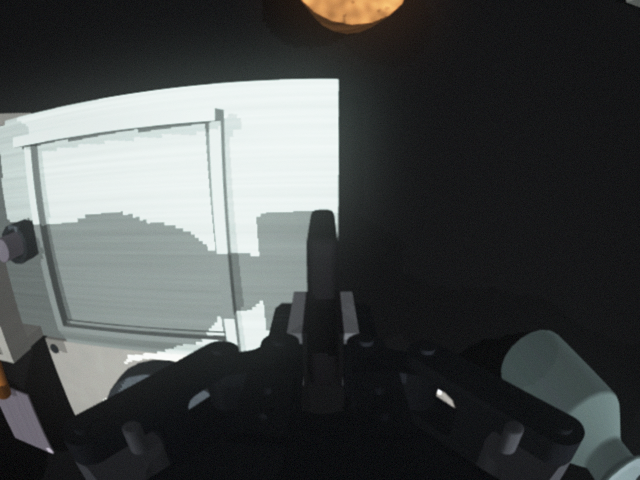

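The steel button (470,335 in the crop) stands out of its collar beside the housing, so the carriage is locked. Releasing, then rising.

```bash
python3 -m inch '[[[-0.2,0,0],[0,0,0],100],[[-0.2,0,0],[0,0,0],0],[[-0.2,0,0],[0,0,0],0],[[-0.2,0,0],[0,0,0],0],[[-0.2,0,0],[0,0,0],0],[[-0.2,0,-2],[0,0,0],0],[[-0.2,0,-4.5],[0,0,0],0],[[-0.2,0,-7.5],[0,0,0],0],[[-0.2,0,-10.5],[0,0,0],0],[[-0.2,0,-13],[0,0,0],0],[[-0.2,0,-13],[0,0,0],0]]'
python3 - <<'E'
from h import *
cv2.imwrite("pics/top4.png",manip.grab_frame("top")[:,:,::-1]);cv2.imwrite("pics/scene4.png",manip.grab_frame("scene")[:,:,::-1])
b=cv2.imread("pics/scene4.png")[195:335,210:410]
cv2.imwrite("pics/scene4c.png",cv2.resize(b,(800,560),interpolation=cv2.INTER_CUBIC))
st=manip.state();RR=R.from_rotvec(st["orientation"]).as_matrix()
g=S2W(ST,[-210,-15,110])[0];print(st["tcp_pos"],g,(RR.T@(g-st["tcp_pos"])*100).round(2))
E
```

```text
t: 6.48
tcp_pos: [0.6604, -0.1873, 0.1834]
orientation: [-2.189, 2.248, -0.011]
ft_force: [1.2, -1.3, 1.2]
finger_gap: 0.0854
[ 0.65828878 -0.18653899  0.17876218] [ 0.47008007 -0.08041451  0.11      ] [-10.11  19.11   6.83]
```

View pics/top4.png

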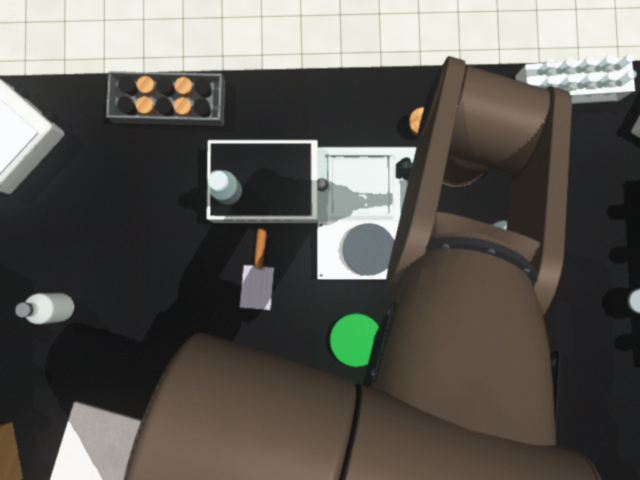

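View pics/scene4c.png

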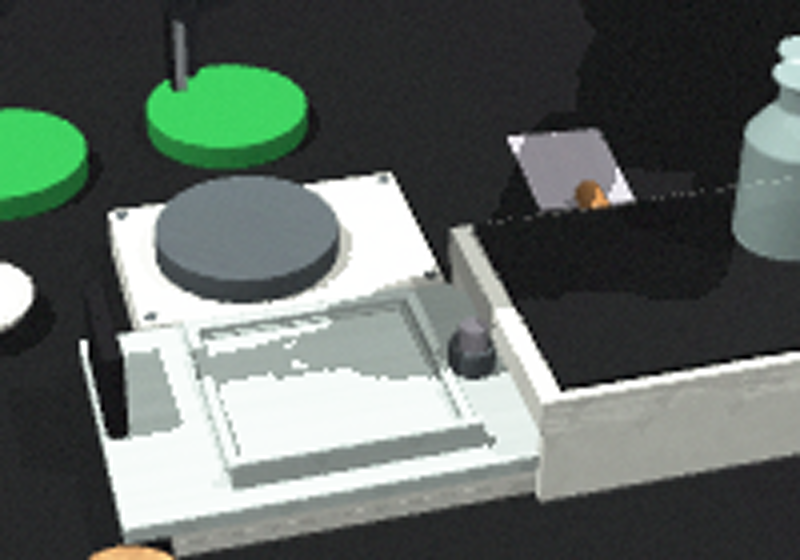

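```bash
python3 -m inch '[[[-1.5,2.7,0],[0,0,0],0],[[-3,5.6,0],[0,0,0],0],[[-4.5,8.5,0],[0,0,0],0],[[-6,11.4,0],[0,0,0],0],[[-7.5,14.3,0],[0,0,0],0],[[-9,17,1],[0,0,0],0],[[-10,18.7,3],[0,0,0],0],[[-10,19.1,5],[0,0,0],0],[[-10,19.1,7],[0,0,0],0],[[-10,19.1,7],[0,0,0],0],[[-10,19.1,7],[0,0,0],0]]'
python3 - <<'E'
from h import *
i=snapw("w5")
st=manip.state();RR=R.from_rotvec(st["orientation"]).as_matrix();print(RR.round(3))
g=S2W(ST,[-206,-15,30])[0];print(st["tcp_pos"],g,(RR.T@(g-st["tcp_pos"])*100).round(2))
print(wproj(i,S2W(ST,[[-136,-15,48],[0,0,28],[-197,90,30],[-197,-90,30],[-77,90,30],[-77,-90,30]])).round())
E
```

```text
t: 7.5
tcp_pos: [0.4682, -0.0809, 0.1066]
orientation: [2.191, -2.249, -0.005]
ft_force: [0.7, -0.5, 0.6]
finger_gap: 0.0853
[[-0.026 -1.    -0.001]
 [-1.     0.026  0.   ]
 [-0.     0.001 -1.   ]]
[ 0.46920709 -0.08117374  0.10750722] [ 0.47407871 -0.0805189   0.03      ] [-0.08 -0.5   7.75]
[[322. 130.]
 [300. -57.]
 [175. 222.]
 [430. 221.]
 [168.  53.]
 [436.  48.]]
```

View pics/w5.png

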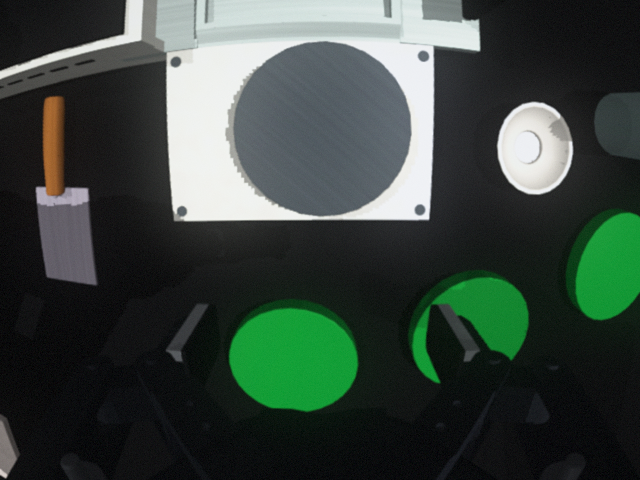

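The dark disc's top is centred at (322,128) in the wrist view, as predicted from station (-136,-15). The landing's edges also match (row 220 against 221). Lowering behind it.

```bash
python3 -m inch '[[[-0.1,-0.3,2.5],[0,0,0],0],[[-0.1,-0.3,5],[0,0,0],0],[[-0.1,-0.3,7],[0,0,0],0],[[-0.1,-0.3,7.8],[0,0,0],0],[[-0.1,-0.3,7.8],[0,0,0],0],[[-0.1,-0.3,7.8],[0,0,0],0]]'
python3 - <<'E'
from h import *
i=snapw("w6");cv2.imwrite("pics/scene6.png",manip.grab_frame("scene")[:,:,::-1])
b=cv2.imread("pics/scene6.png")[195:335,210:410]
cv2.imwrite("pics/scene6c.png",cv2.resize(b,(800,560),interpolation=cv2.INTER_CUBIC))
st=manip.state();print(st["tcp_pos"],st["ft_force"])
inv=lambda p:((R.from_euler('z',-ST[3]).as_matrix()@(p-ST[:3]))*1000).round(1)
print(inv(st["tcp_pos"]))
E
```

```text
t: 8.05
tcp_pos: [0.4729, -0.0804, 0.0303]
orientation: [-2.192, 2.251, -0.0]
ft_force: [0.3, -1.1, 0.0]
finger_gap: 0.0853
[ 0.4734478  -0.08046115  0.03093534] [ 0.55809655 -0.44161618  0.7037783 ]
[-206.6  -15.    30.9]
```

View pics/w6.png

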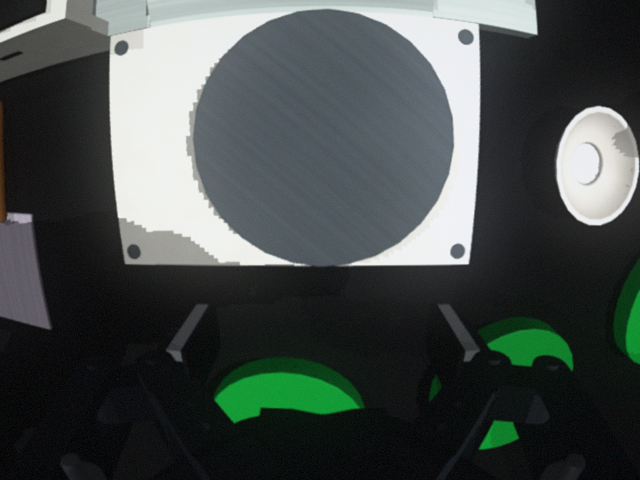

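View pics/scene6c.png

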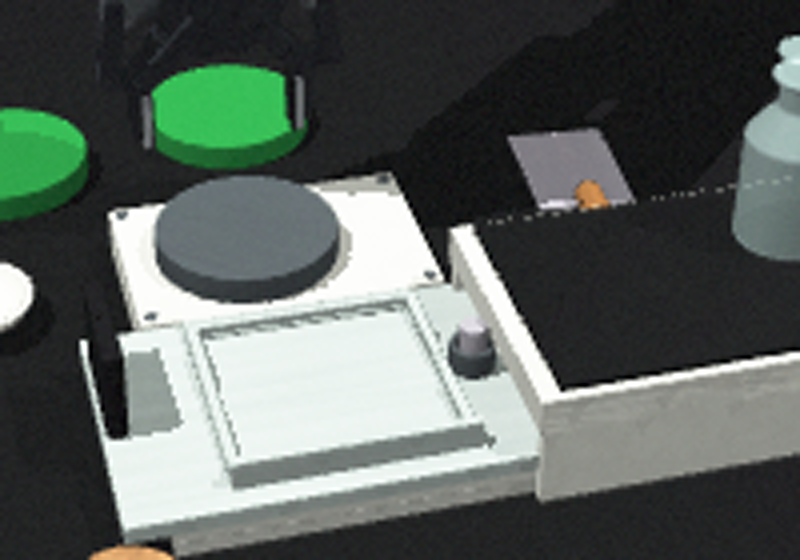

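```bash
python3 - <<'E'
from h import *
i=manip.camera_info("scene")
for z in(31,37,43,49):
    print(z,((proj(i,S2W(ST,[[-196,-58,z],[-196,28,z],[-217,-58,z],[-217,28,z]]))-[210,195])*4).round().tolist())
E
```

```text
31 [[157.0, 202.0], [293.0, 184.0], [151.0, 184.0], [285.0, 166.0]]
37 [[156.0, 194.0], [292.0, 176.0], [151.0, 176.0], [285.0, 159.0]]
43 [[156.0, 186.0], [292.0, 168.0], [150.0, 168.0], [285.0, 151.0]]
49 [[155.0, 178.0], [292.0, 160.0], [150.0, 160.0], [285.0, 143.0]]
```

```bash
python3 - <<'E'
import cv2,numpy as np
b=cv2.imread("pics/scene6.png")[185:265,225:325].astype(float)
b=255*(b/255)**.4
cv2.imwrite("pics/scene6d.png",cv2.resize(b.astype(np.uint8),(700,560),interpolation=cv2.INTER_CUBIC))
E
```

```text
(no output)
```

View pics/scene6d.png

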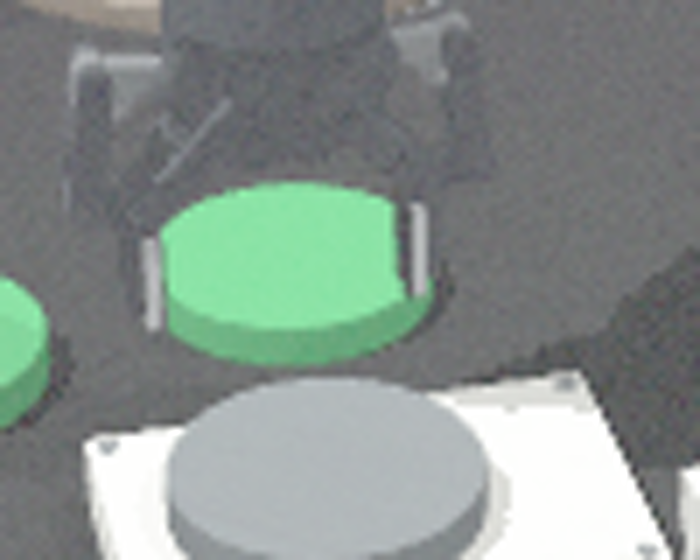

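```bash
python3 - <<'E'
from h import *
import pickle
i=pickle.load(open("pics/w6.pkl","rb"))
for z in(31,43,55,70):
    print(z,wproj(i,S2W(ST,[[-196,-58,z],[-196,28,z],[-217,-58,z],[-217,28,z]])).round().tolist())
c=manip.camera_info("scene")
print(((proj(c,S2W(ST,[[-136,-15,48],[-136,-15,30],[-197,-90,30]]))-[210,195])*4).round())
# finger strip triangulate wrist+scene
for w,s in [((440,306),(246.7,232.1)),((207,306),(285,227.1))]:
    f=lambda p:np.r_[wproj(i,p)[0]-w,proj(c,p)[0]-s]
    r=least_squares(f,[.47,-.1,.05]);inv=((R.from_euler('z',-ST[3]).as_matrix()@(r.x-ST[:3]))*1000).round(1);print(inv,r.fun.round(1))
E
```

```text
31 [[412.0, 266.0], [236.0, 266.0], [408.0, 305.0], [239.0, 305.0]]
43 [[417.0, 275.0], [230.0, 275.0], [413.0, 316.0], [234.0, 316.0]]
55 [[424.0, 286.0], [224.0, 286.0], [419.0, 328.0], [229.0, 328.0]]
70 [[433.0, 301.0], [215.0, 301.0], [427.0, 346.0], [221.0, 346.0]]
[[244. 224.]
 [245. 248.]
 [105. 210.]]
[-199.   -61.6   69. ] [0.  0.  0.1 0. ]
[-199.1   32.    68.7] [-0.1  0.  -0.7  0.3]
```

```bash
python3 - <<'E'
from h import *
import pickle
i=pickle.load(open("pics/w3.pkl","rb"))
t=np.array([.6581,-.1861,.048])
for z in(0,13,19,25,38):
    P=[t+[a,b,z/1000] for a in(.0085,.011) for b in(.006,-.006,.012)]
    print(z,wproj(i,P).round().tolist())
a=cv2.imread("pics/w3.png")[250:430,220:440].astype(float);a=255*(a/255)**.5
cv2.imwrite("pics/w3c.png",cv2.resize(a.astype(np.uint8),None,fx=3.3,fy=3.3,interpolation=cv2.INTER_CUBIC))
E
```

```text
0 [[311.0, 272.0], [335.0, 271.0], [298.0, 272.0], [310.0, 267.0], [335.0, 266.0], [298.0, 267.0]]
13 [[310.0, 282.0], [336.0, 281.0], [296.0, 282.0], [310.0, 277.0], [336.0, 276.0], [296.0, 277.0]]
19 [[309.0, 287.0], [337.0, 287.0], [296.0, 288.0], [309.0, 282.0], [337.0, 281.0], [295.0, 282.0]]
25 [[309.0, 293.0], [337.0, 292.0], [295.0, 293.0], [309.0, 288.0], [337.0, 287.0], [294.0, 288.0]]
38 [[308.0, 307.0], [338.0, 306.0], [292.0, 307.0], [307.0, 301.0], [338.0, 300.0], [292.0, 301.0]]
```

View pics/w3c.png

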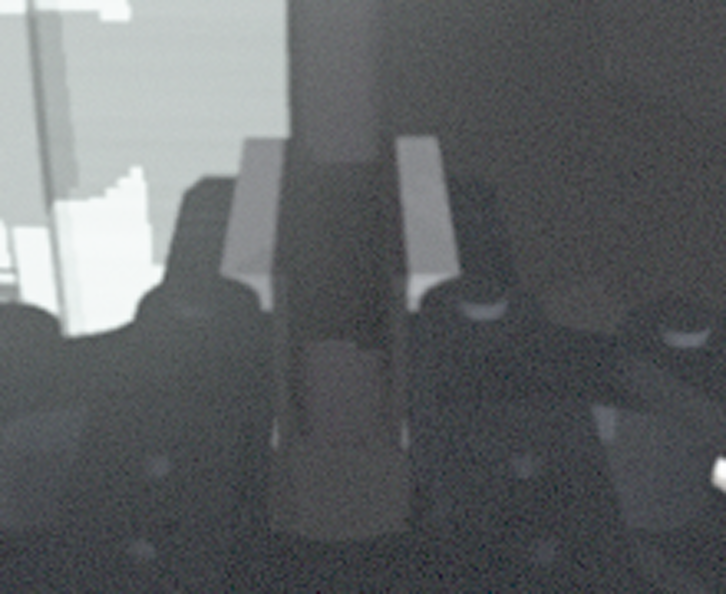

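Two views put the open fingertips at z≈69 mm, where the text implies 44. A short forward push at this height is safe either way and will tell which is right.

```bash
python3 -m inch '[[[0,-0.8,0],[0,0,0],0],[[0,-1.6,0],[0,0,0],0],[[0,-2.3,0],[0,0,0],0],[[0,-2.8,0],[0,0,0],0],[[0,-3.3,0],[0,0,0],0],[[0,-3.3,0],[0,0,0],0]]'
python3 - <<'E'
from h import *
i=snapw("w7");cv2.imwrite("pics/scene7.png",manip.grab_frame("scene")[:,:,::-1])
b=cv2.imread("pics/scene7.png")[185:285,225:350].astype(float);b=255*(b/255)**.5
cv2.imwrite("pics/scene7d.png",cv2.resize(b.astype(np.uint8),(700,560),interpolation=cv2.INTER_CUBIC))
st=manip.state();print(st["tcp_pos"],st["ft_force"])
E
```

```text
t: 8.65
tcp_pos: [0.5069, -0.0812, 0.0298]
orientation: [-2.192, 2.25, -0.001]
ft_force: [0.2, 0.2, 0.3]
finger_gap: 0.0855
[ 0.50537559 -0.08098751  0.0295625 ] [-0.85109392 -0.89246767 -0.51816537]
```

View pics/w7.png

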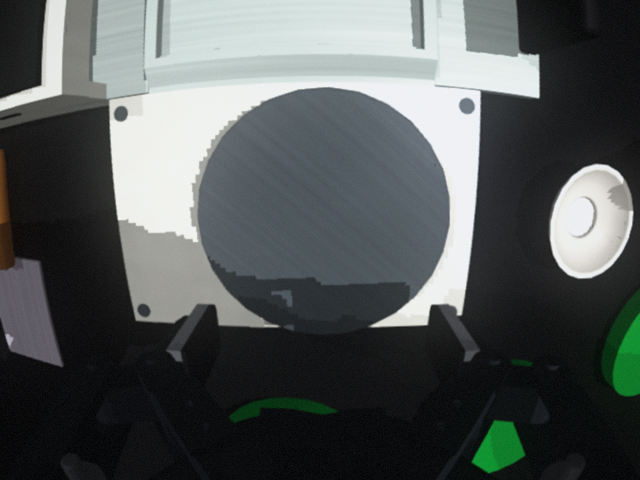

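View pics/scene7d.png

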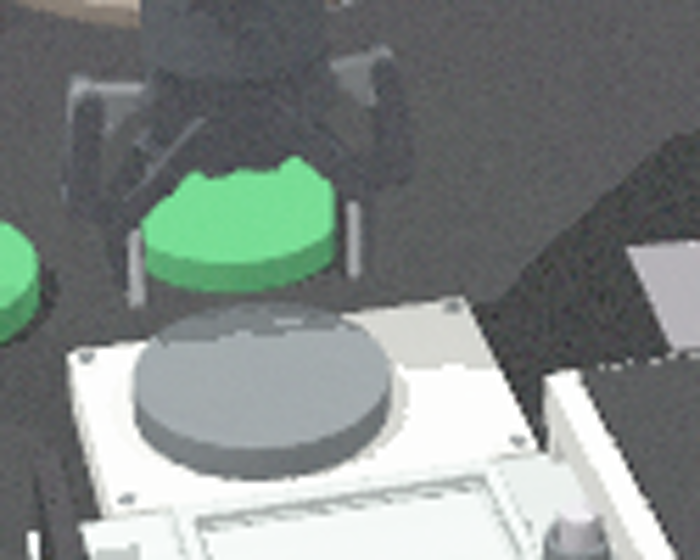

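Nothing was touched (force about 0, disc unmoved), so the tips really are higher than the text implies. Backing off and lowering 25 mm, then re-measuring.

```bash
python3 -m inch '[[[0,1.5,0],[0,0,0],0],[[0,3,0],[0,0,0],0],[[0,3.9,0],[0,0,0],0],[[0,3.9,0.5],[0,0,0],0],[[0,3.9,1.5],[0,0,0],0],[[0,3.9,2.3],[0,0,0],0],[[0,3.9,2.3],[0,0,0],0],[[0,3.9,2.3],[0,0,0],0]]'
python3 - <<'E'
from h import *
i=snapw("w8");cv2.imwrite("pics/scene8.png",manip.grab_frame("scene")[:,:,::-1])
b=cv2.imread("pics/scene8.png")[185:285,225:350].astype(float);b=255*(b/255)**.5
cv2.imwrite("pics/scene8d.png",cv2.resize(b.astype(np.uint8),(700,560),interpolation=cv2.INTER_CUBIC))
st=manip.state();print(st["tcp_pos"],st["ft_force"])
E
```

```text
t: 9.42
tcp_pos: [0.4665, -0.08, 0.0058]
orientation: [2.192, -2.25, -0.002]
ft_force: [-0.4, 0.0, 0.4]
finger_gap: 0.0856
[ 0.46674242 -0.08004501  0.00646592] [-0.83748866  0.23594548  0.47098329]
```

View pics/w8.png

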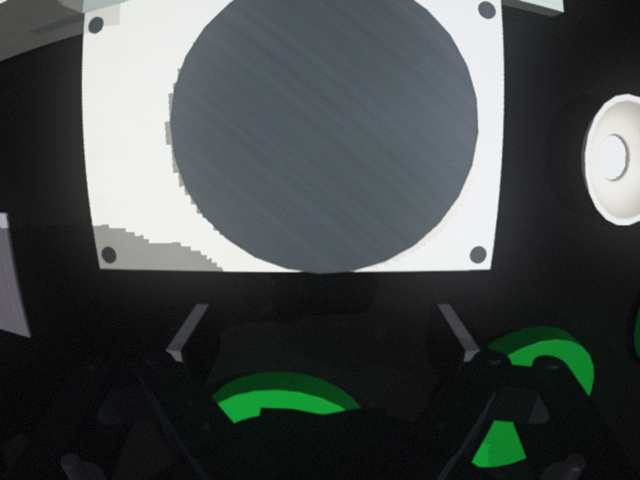

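View pics/scene8d.png

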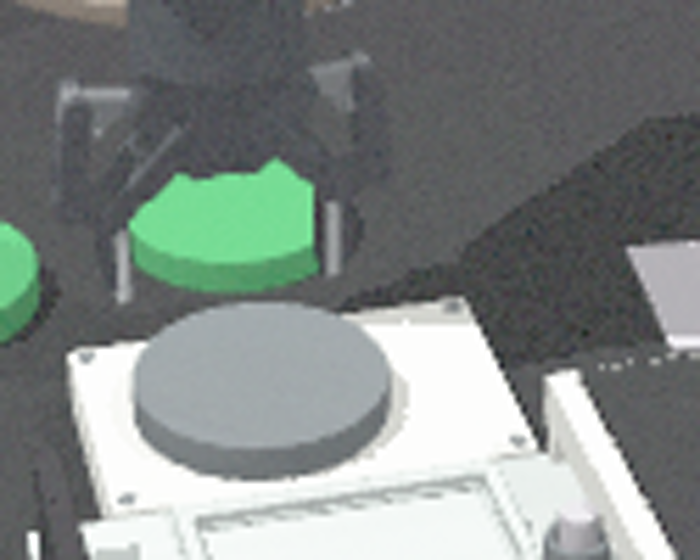

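```bash
python3 - <<'E'
from h import *
import pickle
i=pickle.load(open("pics/w8.pkl","rb"))
c=manip.camera_info("scene")
for w,s in [((440,306),(247,238.9)),((207,306),(284.5,233.9))]:
    f=lambda p:np.r_[wproj(i,p)[0]-w,proj(c,p)[0]-s]
    r=least_squares(f,[.47,-.1,.05]);inv=((R.from_euler('z',-ST[3]).as_matrix()@(r.x-ST[:3]))*1000).round(1);print(inv,r.fun.round(1))
# bias test with known landing corner points: rear corners in both views
for w,s in [((492,270),(68/5.6+225,353/5.6+185)),((480,253),(85/5.6+225,356/5.6+185))]:
    f=lambda p:np.r_[wproj(i,p)[0]-w,proj(c,p)[0]-s]
    r=least_squares(f,[.47,-.1,.05]);inv=((R.from_euler('z',-ST[3]).as_matrix()@(r.x-ST[:3]))*1000).round(1);print("corner",inv,r.fun.round(1))
E
```

```text
[-205.   -61.    45.3] [0.  0.  0.1 0.1]
[-205.1   32.    45. ] [-0.1  0.  -0.7  0.3]
corner [-195.8  -89.4   30.4] [-0.1 -0.1 -0.6 -0.5]
corner [-187.4  -81.6   31.7] [-0. -0. -0. -0.]
```

Landing corner check gives 30.4 mm (true 30), so the tips at 45 mm are reliable. Lowering 2 mm more and starting the push.

```bash
python3 -m inch '[[[0,0,0.2],[0,0,0],0],[[0,-0.8,0.2],[0,0,0],0],[[0,-1.6,0.2],[0,0,0],0],[[0,-2.3,0.2],[0,0,0],0],[[0,-2.8,0.2],[0,0,0],0],[[0,-3.3,0.2],[0,0,0],0],[[-0.1,-3.8,0.2],[0,0,0],0],[[-0.2,-4.3,0.2],[0,0,0],0],[[-0.3,-4.8,0.2],[0,0,0],0],[[-0.4,-5.3,0.2],[0,0,0],0],[[-0.5,-5.8,0.2],[0,0,0],0],[[-0.5,-5.8,0.2],[0,0,0],0]]'
python3 - <<'E'
from h import *
i=snapw("w9");cv2.imwrite("pics/scene9.png",manip.grab_frame("scene")[:,:,::-1])
b=cv2.imread("pics/scene9.png")[185:325,225:400].astype(float);b=255*(b/255)**.6
cv2.imwrite("pics/scene9d.png",cv2.resize(b.astype(np.uint8),(700,560),interpolation=cv2.INTER_CUBIC))
st=manip.state()
print(((R.from_euler('z',-ST[3]).as_matrix()@(st["tcp_pos"]-ST[:3]))*1000).round(1),st["ft_force"])
E
```

```text
t: 10.52
tcp_pos: [0.5226, -0.076, 0.0044]
orientation: [2.19, -2.248, -0.006]
ft_force: [-7.0, 1.3, 6.4]
finger_gap: 0.0854
[-156.9   -9.3    4.5] [-7.30280009  1.36370109  5.16206496]
```

View pics/w9.png

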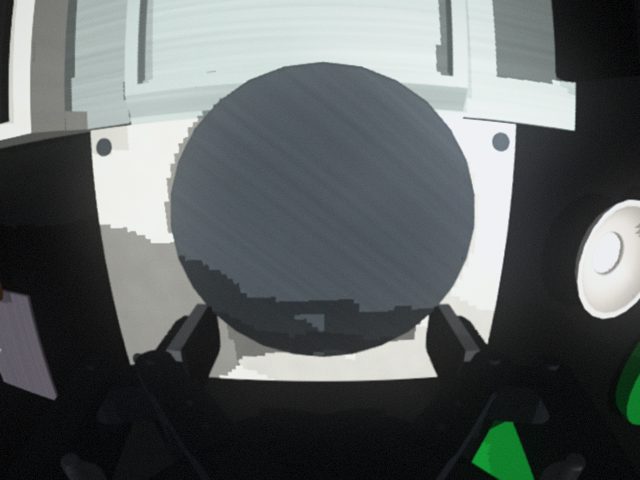

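View pics/scene9d.png

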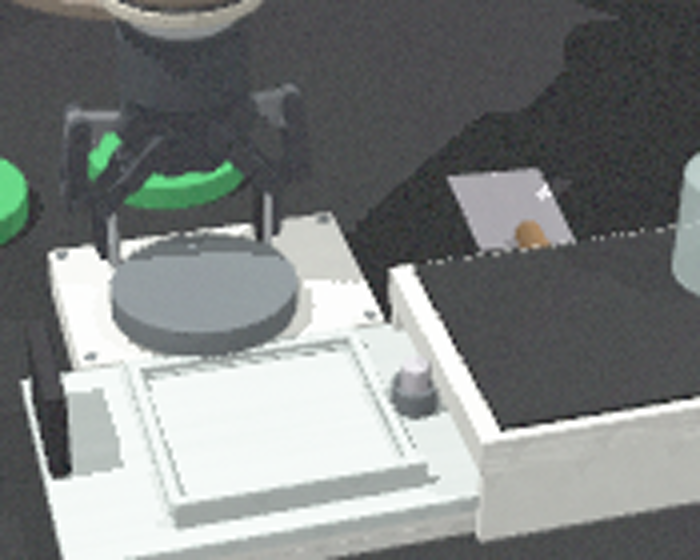

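The disc sits centred between both tips (209,305 and 432,305) and is moving with a 7 N push. Continuing with the y shift.

```bash
python3 -m inch '[[[-0.1,-0.5,0],[0,0,0],0],[[-0.2,-1,0],[0,0,0],0],[[-0.3,-1.5,0],[0,0,0],0],[[-0.45,-2,0],[0,0,0],0],[[-0.6,-2.5,0],[0,0,0],0],[[-0.75,-3,0],[0,0,0],0],[[-0.9,-3.5,0],[0,0,0],0],[[-0.9,-4,0],[0,0,0],0],[[-0.9,-4.5,0],[0,0,0],0],[[-0.9,-5,0],[0,0,0],0]]'
python3 - <<'E'
from h import *
i=snapw("w10");cv2.imwrite("pics/scene10.png",manip.grab_frame("scene")[:,:,::-1])
b=cv2.imread("pics/scene10.png")[185:325,225:400].astype(float);b=255*(b/255)**.6
cv2.imwrite("pics/scene10d.png",cv2.resize(b.astype(np.uint8),(700,560),interpolation=cv2.INTER_CUBIC))
st=manip.state()
print(((R.from_euler('z',-ST[3]).as_matrix()@(st["tcp_pos"]-ST[:3]))*1000).round(1),st["ft_force"])
print(wproj(i,S2W(ST,[[0,61,35],[0,-61,35],[0,0,28]])).round())
E
```

```text
t: 11.45
tcp_pos: [0.5714, -0.0683, 0.0046]
orientation: [2.19, -2.247, -0.008]
ft_force: [-22.3, -0.0, 23.9]
finger_gap: 0.0859
[-107.9   -0.3    4.8] [-15.48407329   1.65833232  18.86948281]
[[164.  52.]
 [482.  52.]
 [323.  44.]]
```

View pics/w10.png

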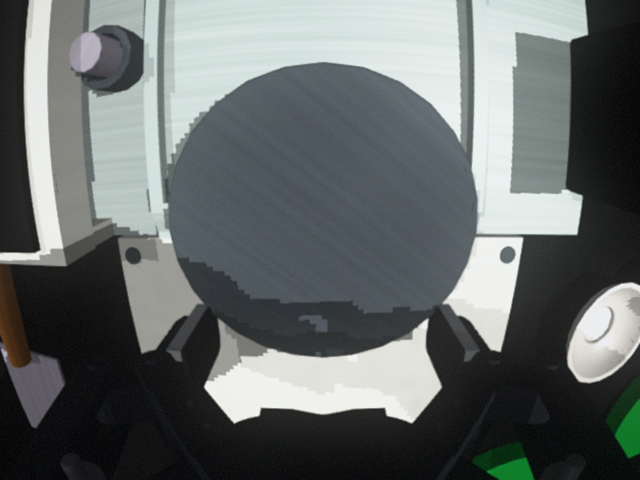

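View pics/scene10d.png

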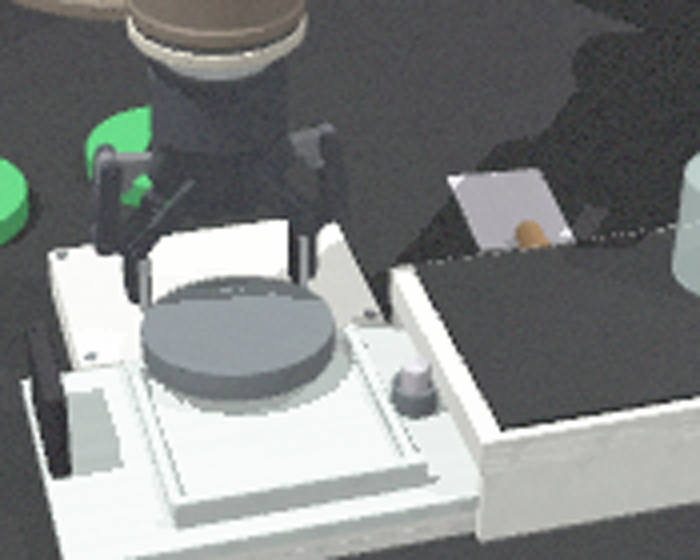

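```bash
python3 - <<'E'
from h import *
import pickle
a=cv2.imread("pics/w10.png")[0:250,60:600]
cv2.imwrite("pics/w10c.png",cv2.resize(a,None,fx=1.48,fy=2.2,interpolation=cv2.INTER_CUBIC))
i=pickle.load(open("pics/w10.pkl","rb"))
for z in(28,35):
  for x in(0,-40):
    print(z,x,((wproj(i,S2W(ST,[[x,67,z],[x,61,z],[x,-61,z],[x,-67,z]]))-[60,0])*[1.48,2.2]).round().tolist())
E
```

```text
28 0 [[145.0, 125.0], [164.0, 121.0], [615.0, 121.0], [634.0, 126.0]]
28 -40 [[147.0, 335.0], [167.0, 333.0], [612.0, 333.0], [632.0, 335.0]]
35 0 [[134.0, 119.0], [154.0, 114.0], [625.0, 115.0], [645.0, 119.0]]
35 -40 [[137.0, 338.0], [157.0, 336.0], [622.0, 336.0], [642.0, 338.0]]
```

View pics/w10c.png

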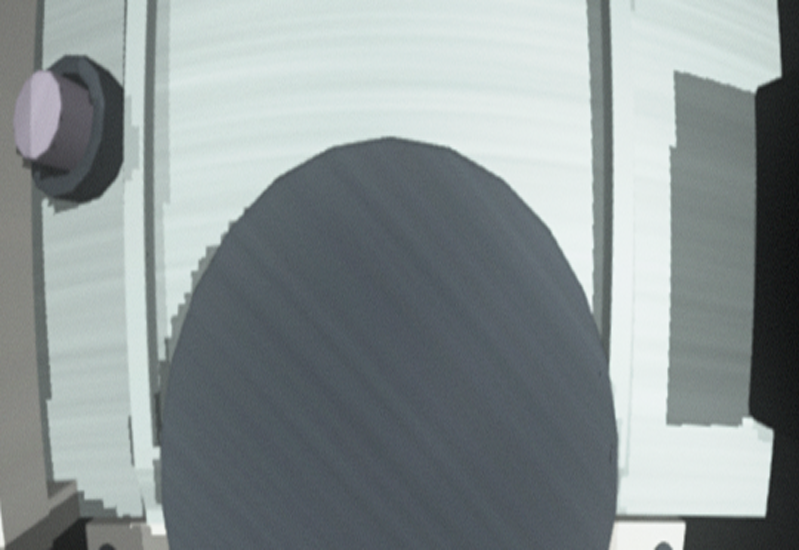

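The carriage pocket's centre is at image x≈316 and the disc's at ≈323, so the disc is 2.5 mm off in y. I correct that while pushing on; the button is clearly up at (95,52).

```bash
python3 -m inch '[[[-0.05,-0.4,0],[0,0,0],0],[[-0.1,-0.8,0],[0,0,0],0],[[-0.15,-1.2,0],[0,0,0],0],[[-0.2,-1.6,0],[0,0,0],0],[[-0.25,-2,0],[0,0,0],0],[[-0.25,-2.5,0],[0,0,0],0],[[-0.25,-3,0],[0,0,0],0],[[-0.25,-3.5,0],[0,0,0],0],[[-0.25,-4,0],[0,0,0],0],[[-0.25,-4.4,0],[0,0,0],0]]'
python3 - <<'E'
from h import *
i=snapw("w11");cv2.imwrite("pics/scene11.png",manip.grab_frame("scene")[:,:,::-1])
b=cv2.imread("pics/scene11.png")[185:325,225:400].astype(float);b=255*(b/255)**.6
cv2.imwrite("pics/scene11d.png",cv2.resize(b.astype(np.uint8),(700,560),interpolation=cv2.INTER_CUBIC))
st=manip.state()
print(((R.from_euler('z',-ST[3]).as_matrix()@(st["tcp_pos"]-ST[:3]))*1000).round(1),st["ft_force"])
E
```

```text
t: 12.38
tcp_pos: [0.6191, -0.0674, 0.0046]
orientation: [2.192, -2.25, -0.0]
ft_force: [-1.7, -1.1, -2.3]
finger_gap: 0.0857
[-60.6   1.8   4.5] [ 1.91683442 -0.44183786 -4.6933837 ]
```

View pics/w11.png

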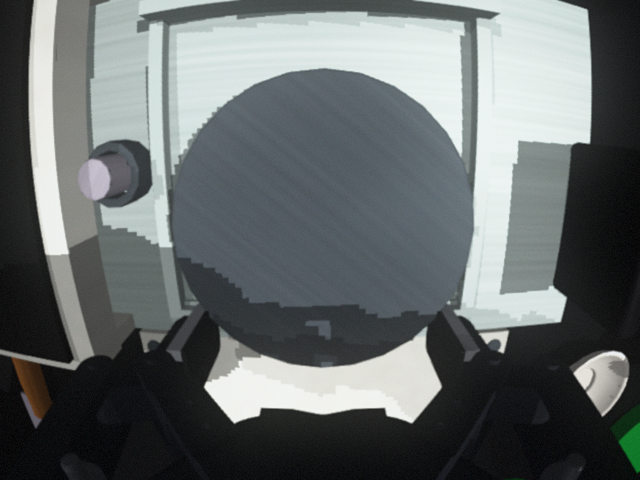

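View pics/scene11d.png

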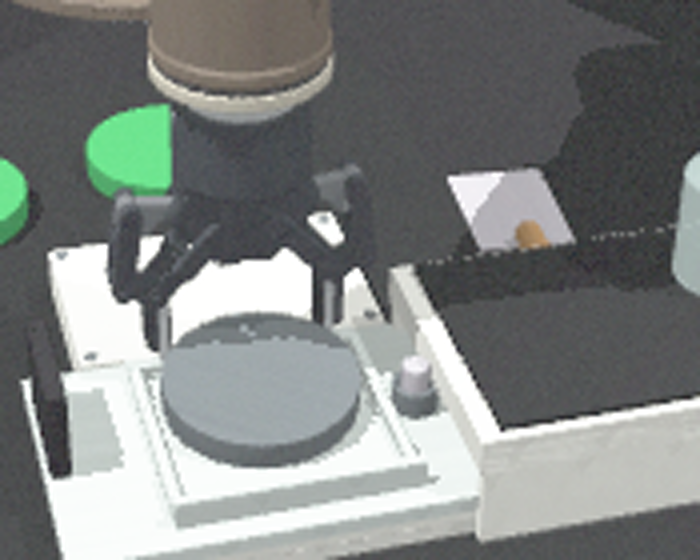

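Disc edges (173, 473) are centred between the pocket rims (172, 474). About 17 mm remain.

```bash
python3 -m inch '[[[0,-0.3,0],[0,0,0],0],[[0,-0.6,0],[0,0,0],0],[[0,-0.9,0],[0,0,0],0],[[0,-1.2,0],[0,0,0],0],[[0,-1.5,0],[0,0,0],0],[[0,-1.5,0],[0,0,0],0]]'
python3 - <<'E'
from h import *
i=snapw("w12");cv2.imwrite("pics/scene12.png",manip.grab_frame("scene")[:,:,::-1])
b=cv2.imread("pics/scene12.png")[185:325,225:400].astype(float);b=255*(b/255)**.6
cv2.imwrite("pics/scene12d.png",cv2.resize(b.astype(np.uint8),(700,560),interpolation=cv2.INTER_CUBIC))
st=manip.state()
print(((R.from_euler('z',-ST[3]).as_matrix()@(st["tcp_pos"]-ST[:3]))*1000).round(1),st["ft_force"])
E
```

```text
t: 12.98
tcp_pos: [0.6347, -0.068, 0.0047]
orientation: [-2.192, 2.25, -0.001]
ft_force: [0.8, -0.1, -4.6]
finger_gap: 0.0855
[-46.1   1.7   4.8] [ 0.90313952  0.41196623 -4.33745222]
```

View pics/w12.png

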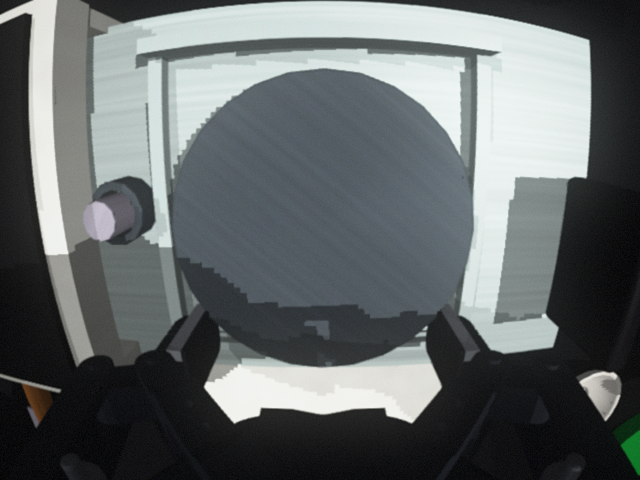

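View pics/scene12d.png

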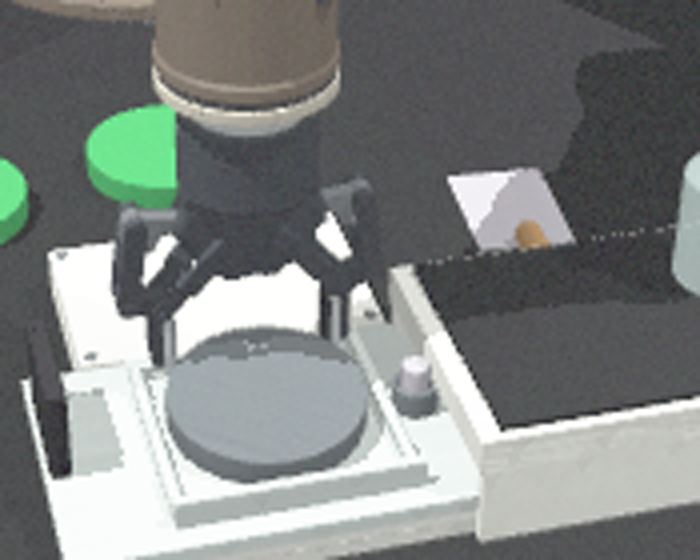

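```bash
python3 -m inch '[[[0,-0.2,0],[0,0,0],0],[[0,-0.4,0],[0,0,0],0],[[0,-0.6,0],[0,0,0],0],[[0,-0.6,0],[0,0,0],0]]'
python3 - <<'E'
from h import *
i=snapw("w13");cv2.imwrite("pics/scene13.png",manip.grab_frame("scene")[:,:,::-1])
b=cv2.imread("pics/scene13.png")[185:325,225:400].astype(float);b=255*(b/255)**.6
cv2.imwrite("pics/scene13d.png",cv2.resize(b.astype(np.uint8),(700,560),interpolation=cv2.INTER_CUBIC))
st=manip.state()
print(((R.from_euler('z',-ST[3]).as_matrix()@(st["tcp_pos"]-ST[:3]))*1000).round(1),st["ft_force"])
E
```

```text
t: 13.42
tcp_pos: [0.6403, -0.0681, 0.0047]
orientation: [-2.192, 2.25, -0.0]
ft_force: [0.2, 0.0, -3.9]
finger_gap: 0.0855
[-40.2   1.7   4.8] [ 1.95168007  0.29358829 -4.9578854 ]
```

View pics/w13.png

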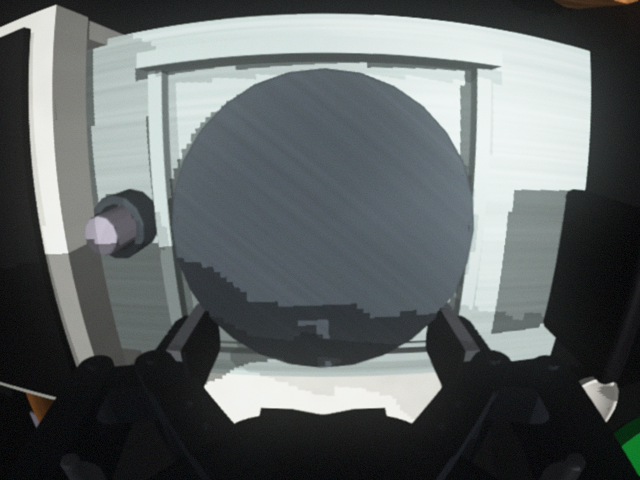

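View pics/scene13d.png

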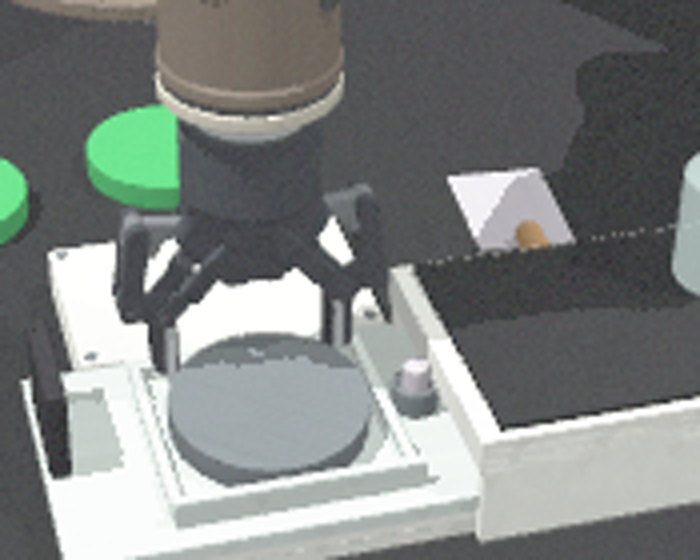

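```bash
python3 - <<'E'
from h import *
import pickle
i=pickle.load(open("pics/w13.pkl","rb"))
inv=lambda p:((R.from_euler('z',-ST[3]).as_matrix()@(p-ST[:3]))*1000).round(1)
print("front",inv(wray(i,(323,68),.046)),"rear",inv(wray(i,(323,366),.062)),inv(wray(i,(323,366),.053)))
print("L/R",inv(wray(i,(172,205),.054)),inv(wray(i,(474,205),.054)))
print("wall top inner edge(row 52?)",inv(wray(i,(323,52),.045)),inv(wray(i,(323,66),.028)))
c=manip.camera_info("scene")
print((proj(c,S2W(ST,[[x,2,46] for x in(50,55,60)]))-[225,185])*4)
a=cv2.imread("pics/w13.png")[30:390,150:500];cv2.imwrite("pics/w13c.png",cv2.resize(cv2.convertScaleAbs(a,alpha=1.2,beta=30),None,fx=1.65,fy=1.65,interpolation=cv2.INTER_CUBIC))
E
```

```text
front [56.1  2.1 46. ] rear [-46.2   2.   62. ] [-52.8   2.   53. ]
L/R [11.2 53.8 54. ] [ 11.3 -49.7  54. ]
wall top inner edge(row 52?) [62.   2.1 45. ] [60.1  2.  28. ]
[[290.06855152 458.97413209]
 [292.47492595 465.06566402]
 [294.90061737 471.20609524]]
```

View pics/w13c.png

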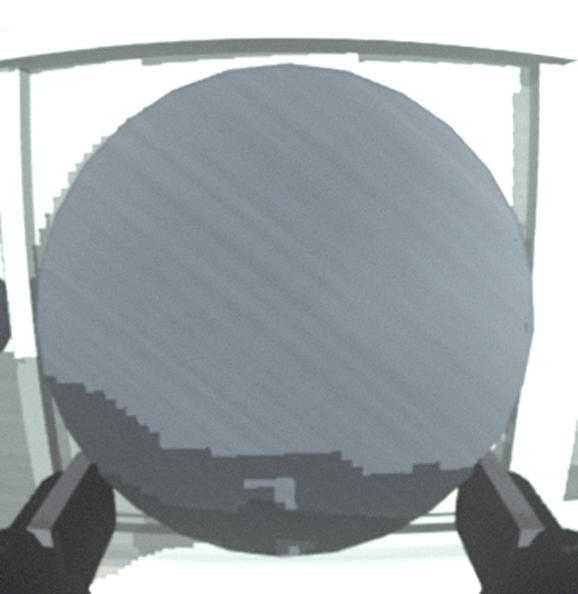

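The disc's tilt (about 10°) and Fz≈-5 N show its rear resting about 3 mm onto the fingertips. Its underside is already past the lip (about -55 against -61). I nudge forward 3 mm and then pull the tips out quickly.

```bash
python3 -m inch '[[[0,-0.2,0],[0,0,0],0],[[0,-0.3,0],[0,0,0],0],[[0,-0.3,0],[0,0,0],0],[[0,2.2,0],[0,0,0],0],[[0,4,0],[0,0,0],0],[[0,4,0],[0,0,0],0],[[0,4,0],[0,0,0],0]]'
python3 - <<'E'
from h import *
i=snapw("w14");cv2.imwrite("pics/scene14.png",manip.grab_frame("scene")[:,:,::-1])
b=cv2.imread("pics/scene14.png")[185:325,225:400].astype(float);b=255*(b/255)**.6
cv2.imwrite("pics/scene14d.png",cv2.resize(b.astype(np.uint8),(700,560),interpolation=cv2.INTER_CUBIC))
st=manip.state()
print(((R.from_euler('z',-ST[3]).as_matrix()@(st["tcp_pos"]-ST[:3]))*1000).round(1),st["ft_force"])
E
```

```text
t: 14.1
tcp_pos: [0.5999, -0.0671, 0.0052]
orientation: [-2.192, 2.25, -0.001]
ft_force: [0.5, -0.9, -0.2]
finger_gap: 0.0856
[-79.1   1.6   5.2] [ 0.40010215 -0.01007248 -0.34152626]
```

View pics/w14.png

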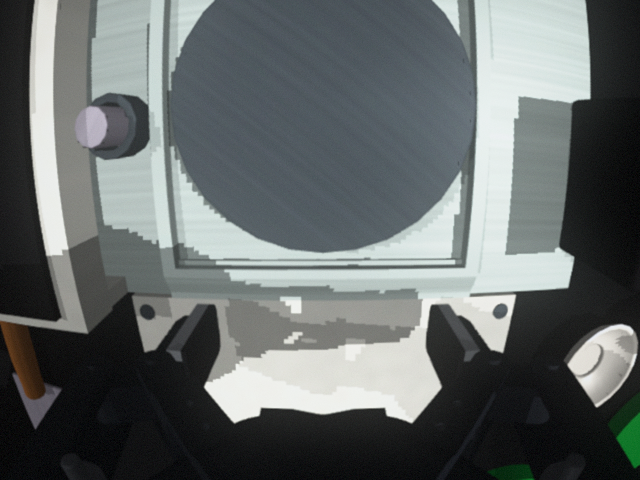

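View pics/scene14d.png

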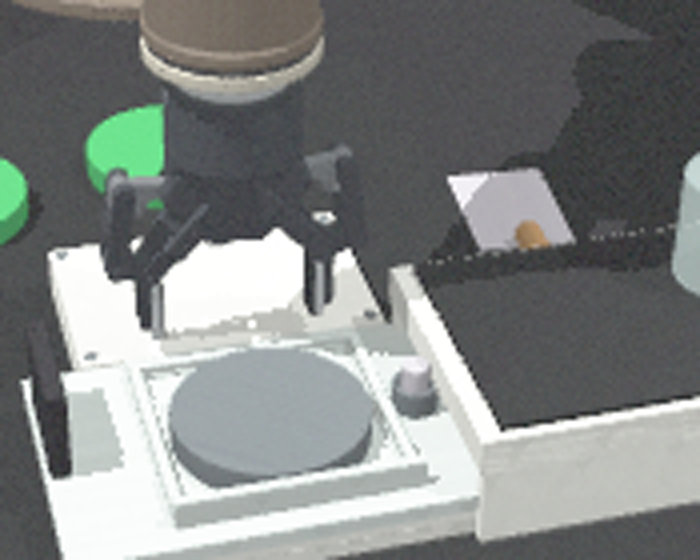

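```bash
python3 -m inch '[[[0,1,-0.5],[0,0,0],0],[[0,2,-3],[0,0,0],0],[[0,2,-6],[0,0,0],0],[[0,2,-9.5],[0,0,0],0],[[0,2,-11],[0,0,0],0],[[0,2,-11],[0,0,0],0],[[0,2,-11],[0,0,0],0]]'
python3 - <<'E'
from h import *
i=snapw("w15");im=manip.grab_frame("scene")[:,:,::-1].copy();cv2.imwrite("pics/scene15.png",im)
c=manip.camera_info("scene")
b=im[235:315,245:345].astype(float);b=(255*(b/255)**.6).astype(np.uint8);b=cv2.resize(b,(700,560),interpolation=cv2.INTER_CUBIC)
th=np.linspace(0,2*np.pi,120)
def circ(cx,cy,z): return S2W(ST,np.c_[cx+55*np.cos(th),cy+55*np.sin(th),z+0*th])
p=((proj(c,circ(2,2,46))-[245,235])*7);p=p+[7,8]  # scene bias ~+1.2 px
cv2.polylines(b,[p.astype(int)],True,(0,0,255),1)
cv2.imwrite("pics/scene15d.png",b)
w=cv2.imread("pics/w15.png");wp=wproj(i,circ(2,2,46));cv2.polylines(w,[wp.astype(int)],True,(0,0,255),1);cv2.imwrite("pics/w15o.png",w)
E
```

```text
t: 14.78
tcp_pos: [0.5806, -0.0666, 0.1159]
orientation: [-2.191, 2.249, -0.003]
ft_force: [0.1, 0.2, -1.0]
finger_gap: 0.0857
```

View pics/scene15d.png

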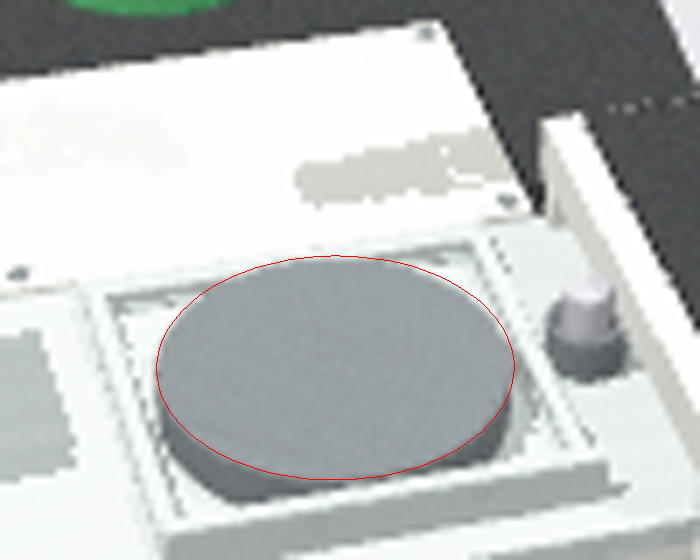

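View pics/w15o.png

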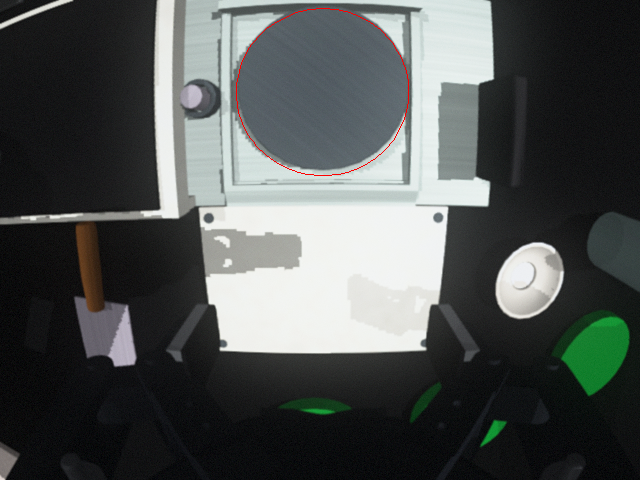

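The predicted flat outline (top at 46 mm) matches the disc in both views, the pocket floor shows all round, and the button is up. One last look at the bottles.

```bash
python3 -m inch '[[[0,1,-3],[0,0,0],0],[[0,2,-6],[0,0,0],0],[[0,2,-6],[0,0,0],0],[[0,2,-6],[0,0,0],0],[[0,2,-6],[0,0,0],0],[[0,2,-6],[0,0,0],0]]'
python3 - <<'E'
from h import *
cv2.imwrite("pics/sceneF.png",manip.grab_frame("scene")[:,:,::-1])
print(manip.state()["joint_velocities"].round(3))
E
```

```text
t: 15.38
tcp_pos: [0.5593, -0.0659, 0.1732]
orientation: [2.191, -2.249, -0.003]
ft_force: [0.6, -0.5, 0.2]
finger_gap: 0.0852
[-0.    -0.    -0.005  0.     0.002 -0.   ]
```

View pics/sceneF.png

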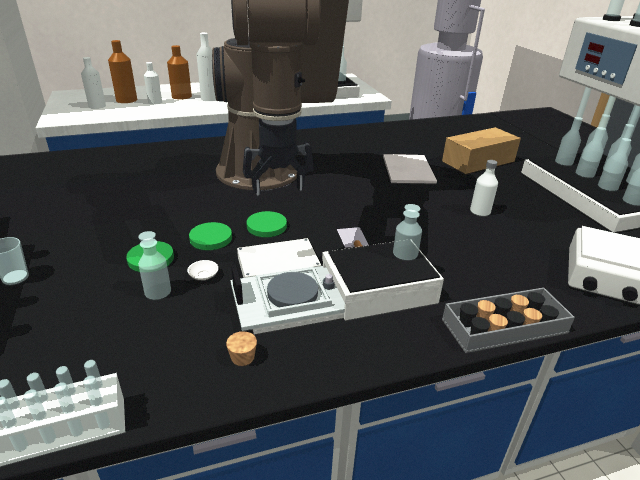

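Both bottles stand where they began (155,268 and 407,232), the disc lies in the pocket (292,288), the carriage is out, and the arm is clear.

```bash
python3 -c "
from bench import manip
print(manip.job_done())"
```

```text
the job is handed in; nothing more can be done
None
```

I drew the carriage out by its handle until it met its stop and the lock button sprang up. I then slid the dark disc over the lip with the open fingertips, and it dropped flat into the pocket. I handed the job in at about 15.4 s, with the arm clear of everything.

**Last checks:**
- The disc matches a flat outline at 46 mm in both the scene and wrist views.
- The button is up and the carriage is out.
- Both bottles stand where they began, and the green discs were not touched.

**What disagreed or went differently:**
- **Fingertip height:** the open fingertips measured about 38 mm above the TCP, where the text implies 13. A trial push at the text's height touched nothing, so I pushed at the measured height.
- **Disc tipping:** near the end the disc's rear rested briefly on the fingertips. It fell flat once I pulled them out.
- **Pocket position:** in the wrist view the pocket sat about 3 mm nearer the housing than my station fit. I allowed for that in the push.
- **Handle height:** one wrist-and-top estimate of the handle's height came out about 20 mm low because the two views were too similar. I set it aside for the scene-and-top estimate, about 80 mm, which fits the text.

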